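Stand the dusting brushes in the cup

TASK

Clear the two dusting brushes off the sloping pen rack and stand both of them in the tall straight white cup, handle down and bristles up, with the cup left standing on the table. Leave the nib pen lying in its slot on the rack, and do not shove or knock over the china figurine and teapot.

Things in the scene. Friction and masses are not known exactly. Their poses are not given: they have to be found in the camera images.
- rack: Dark wooden rack fixed to the table, base 200 x 190 x 8 mm; origin under its centre, z up, x towards its low end (away from the robot, give or take its yaw). Three slots along x at y = -60, 0, +60 mm, one long item in each, in any order, sloping down 25 degrees to +x, its foot at a lip at x = 92 mm.
- rack_bar (a point): Middle of the rack's upper cross bar. Items lie on two 10 mm wide bars, 25 and 150 mm from their foot, with 8 mm high cheeks beside them; between the bars they are free all round (115 mm from the foot the item's axis is 70 mm above the table, over the 8 mm base board).
- round_brush_mid (a point): Middle of the round dusting brush, 200 mm long, about 45 g: round wooden handle 14 mm thick, a steel ferrule of the same thickness from 137 to 160 mm above its foot, then a dark round tuft up to 21 mm thick. The point lies on its axis 100 mm from the foot (handle end); its z axis points along the brush to the bristles.
- round_brush_foot (a point): Handle end (foot) of the round brush, on its axis; z points to the bristles.
- flat_brush_mid (a point): Middle of the flat dusting brush: same 200 mm length, handle and ferrule as the round one, but a flat dark tuft 30 mm wide, 10 mm thick and 40 mm long. The point lies on its axis 100 mm from the foot; z points along the brush to the bristles.
- flat_brush_foot (a point): Handle end (foot) of the flat brush, on its axis; z points to the bristles.
- pen_mid (a point): Middle of the nib pen, 200 mm long: the same 14 mm round wooden stick with a pointed brass nib instead of bristles (last 40 mm). Stays on the rack. The point lies on its axis, 100 mm from its foot; z points to the nib.
- cup: White china cup without handle, loose, 0.55 kg: straight round wall, 72 mm outside diameter, 64 mm inside, 105 mm high, inner floor 6 mm above its underside. Origin at the centre of its underside, z up. Two brushes fit side by side and may lean on the rim.
- cup_rim (a point): Centre of the cup's mouth, 105 mm above its underside.
- figurine: Small white china figurine, round foot 44 mm wide, 68 mm tall, loose, 0.09 kg, between rack and cup; origin at the centre of its underside.
- teapot: White china teapot, body 120 mm wide, 117 mm tall, spout along its +x to 100 mm, handle along -x to 95 mm, loose, 0.5 kg; origin at the centre of its underside.

How it is judged:
By the outcome, as a careful person would: the job done as asked, in the order asked, and still so for the second after the job is handed in, with the robot touching nothing.
It also fails if it takes over 58 s, if anything falls off the work surface, if the arm or the gripper's body presses on something with over 40 N, if the wrist force passes 120 N, or if a joint passes its speed limit or range.

ROBOT

A 6-joint arm with a two-finger parallel gripper is mounted at the origin on the work surface. World frame = base frame: x ahead of the robot, y to its left, z up, the work surface at z = 0. Lengths are in m, angles in degrees, forces in N, time in s.
With the tool pointing down it reaches from about 0.375 to 0.9 m from the base axis. Payload 3.1 kg.
Tool frame: the origin (TCP) lies on the centre line of the jaws, within the pads' length; the fingertips stand 25 mm ahead of it and the grasp point (between the pads) lies 6 mm ahead of it; y points along the fingers, x is the direction in which the jaws open and shut, and the axes are right-handed (so a half turn about y gives the same grasp; the last joint's range is limited). The gripper opens to 87 mm and grips with 3 to 60 N. Pads are 19 mm wide; open, the fingers measure 117 mm over their backs; the gripper's body (75 mm by 190 mm) begins 51 mm behind the grasp point.
Start: joints at [-10.227, 30.224, 82.088, -0, 67.689, -10.227], TCP at [0.625, 0, 0.248] pointing down, gripper open.
Joint ranges: [-176.69, 176.69], [-43.24, 126.21], [12.49, 139.97], [-82, 262], [0, 151.66], [-163.58, 163.58]. Speed limits (degrees/s): [159.86, 159.86, 180, 180, 180, 180].

INTERFACE

Orientations are given as a 3x3 rotation matrix whose columns are the frame's x, y, z axes.
In Python, from rig import * gives the robot as it stands.
- The arm moves only by the tool play_rows, never from a script. Its argument "commands" is a list of rows, each a list of 2 entries, a list of its own where there are three numbers: the shift along the world's x, y, z in m, then the turn, a rotation vector about the world's x, y, z in rad. A call has 1 to 10 rows; each row is the pose to reach, as a shift and turn from the pose commanded when the call began; what a row does not reach only later rows make up. A row lasts 1/8 s, in which the tool goes at most 62.5 mm and 10.7 degrees, less where a joint would pass 70% of its speed; a pose out of reach is approached as far as the arm can. A call with a gripper value outside its range is refused whole. "gripper" is the finger opening in m, from 0 to 0.087, set as the call begins (left out, the last holds). The fingers move at their own pace and stop on an object; the grip force is fixed at half the most. Time passes only in rows, so rows that repeat a pose let the fingers close. It gives the time, the measured TCP pose, the force and the opening at its end, in the units of the state.
- read_state(): the state, without advancing time (a new reading comes with each control period).
- capture(name): name is "scene" or "side" or "wrist"; returns a dict with "frame" (384x512x3 uint8, red, green, blue), "depth" (384x512 float32, m along the optical axis (not along the pixel's ray), 0 where there is no reading), "mtx" (3x3 intrinsics, pixels), "cam_to_world" (4x4, takes a point from camera to world coordinates); the wrist camera has in their place "hand_eye" (4x4, takes a point from camera to tool coordinates, whose origin is the TCP and whose axes are the tool frame's). Camera axes: x right, y down, z forward; pixel columns grow to the right and rows downward; lengths in m; the calibration is good to about 2 mm. The wrist camera is an equidistant fisheye: a pixel r from the principal point sees the ray r / f radians off the axis. A picture is of the moment at which its call begins: read the wrist's pose just before it.
- hand_in(): hands the job in, once; it reports no verdict.
The state is a dict: "time_s": time; "joint_positions": joint angles; "qvel": joint speeds; "tau": joint torques, N m; "position": TCP position; "tcp_rot": TCP orientation; "force": force on the tool from outside, world axes, zero at the start; "moment": the same for the moment, N m; "opening": opening from 0.0 (shut) to 1.0 (fully open).
Only numpy, scipy, OpenCV 4.12 (cv2) and the standard library are available. Lean on these libraries where they do the work, as an engineer would, in place of code of your own. Each camera call takes 0.05 s, during which the arm holds its last target. There are 200 camera calls.

## Working session

There is one attempt and no reset: what is moved stays moved. The work goes in short steps, Python scripts to look and compute and a tool call to move; the robot and the scene stay as the last step left them, time stands still between calls to the robot, and variables do not carry over. Pictures are saved under pics/ and viewed, about 8 in all and at most 12, crops included, and the job is handed in when it is done.

Besides the shell and the picture viewer there is one more tool, called after "Request:" as name(argument=value, ...), one argument or row to a line, values as JSON. play_rows: Moves the arm, as the interface text tells. Its arguments: {"type":"object","properties":{"commands":{"type":"array"},"gripper":{"type":"number"}},"required":["commands"]}

```bash
ls; mkdir -p pics
python3 - <<'E'
from rig import *
import numpy as np, cv2, pickle
print(read_state())
d={}
for n in ("scene","side"):
    c=capture(n); d[n]=c
    print(n,c["mtx"],c["cam_to_world"])
    cv2.imwrite(f"pics/{n}0.png",cv2.cvtColor(c["frame"],cv2.COLOR_RGB2BGR))
pickle.dump(d,open("d0.pkl","wb"))
a=np.vstack([d["scene"]["frame"],d["side"]["frame"]])
cv2.imwrite("pics/both.png",cv2.cvtColor(a,cv2.COLOR_RGB2BGR)[:, :])
E
```

```text
pics
{'time_s': 0.0, 'joint_positions': array([-1.02266403e+01,  3.02794460e+01,  8.21567917e+01, -1.73395252e-03,
        6.76885305e+01, -1.02285110e+01]), 'qvel': array([-0.0884755 ,  0.04246283,  0.0702477 ,  0.01802493, -0.0082348 ,
       -0.11987254]), 'tau': array([-5.45745443e-04, -4.40045428e+01, -1.76593530e+01,  6.32597599e-02,
        5.83207863e-02, -1.53719384e-04]), 'position': array([6.24318094e-01, 1.51665966e-04, 2.46564177e-01]), 'tcp_rot': array([[ 9.99997692e-01, -2.14798839e-03, -4.37842272e-05],
       [ 4.45555964e-05,  3.59065802e-04,  9.99999935e-01],
       [-2.14797253e-03, -9.99997629e-01,  3.59160679e-04]]), 'force': array([-0.39547138,  0.0770114 , -0.09630507]), 'moment': array([-0.02240297, -0.01362074,  0.06197513]), 'opening': 1.0014682100970136}
scene [[388.00614932   0.         251.89595637]
 [  0.         388.00614932 197.51130591]
 [  0.           0.           1.        ]] [[-0.44659664  0.70691794 -0.5484692   1.27080881]
 [ 0.89473287  0.35430679 -0.27188195  0.44446758]
 [ 0.00212813 -0.61215498 -0.79073494  1.06438038]
 [ 0.          0.          0.          1.        ]]
side [[378.33644631   0.         254.16991521]
 [  0.         378.33644631 182.72708677]
 [  0.           0.           1.        ]] [[ 0.76970444 -0.40858223  0.49052588  0.11247663]
 [-0.63832822 -0.48100749  0.60097328 -0.50837403]
 [-0.00960038 -0.77568831 -0.63104316  0.7187925 ]
 [ 0.          0.          0.          1.        ]]
```

View pics/scene0.png

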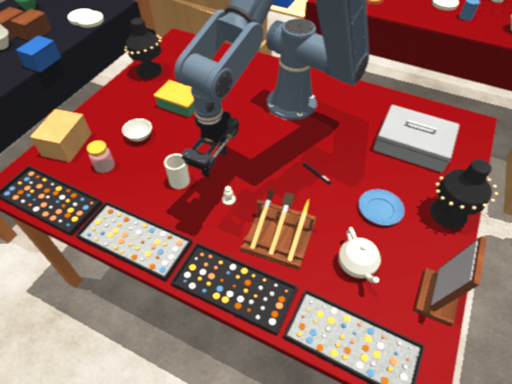

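View pics/side0.png

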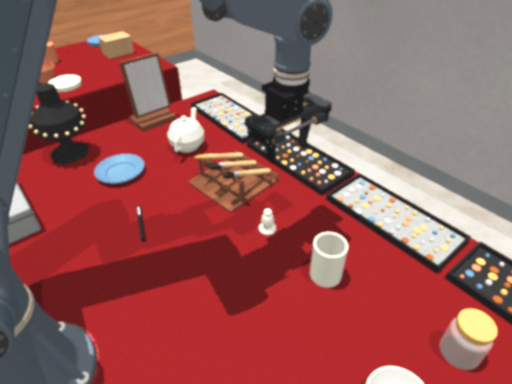

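The scene view shows, left to right, the round brush (tuft at 268,197), the flat brush (288,198) and the pen (306,205) on the rack. The cup is at (177,171), the figurine at (228,195) and the teapot at (360,257). The side view agrees: cup (328,258), figurine (267,221).

```bash
cat > h.py <<'E'
import numpy as np, cv2
def cloud(c):
    d=c["depth"]; K=c["mtx"]; v,u=np.mgrid[:d.shape[0],:d.shape[1]]
    P=np.stack([(u-K[0,2])/K[0,0]*d,(v-K[1,2])/K[1,1]*d,d],-1)
    T=c["cam_to_world"]; W=P@T[:3,:3].T+T[:3,3]; W[d<=0]=np.nan
    return W
def hsv(c): return cv2.cvtColor(c["frame"],cv2.COLOR_RGB2HSV)
def circ(xy):
    A=np.c_[2*xy,np.ones(len(xy))]; s=np.linalg.lstsq(A,(xy**2).sum(1),rcond=None)[0]
    return s[:2],np.sqrt(s[2]+s[:2]@s[:2])
E
python3 - <<'E'
from h import *
import pickle
d=pickle.load(open("d0.pkl","rb")); tiles=[]
np.set_printoptions(precision=4,suppress=True)
boxes={"scene":dict(rack=(235,180,325,270),cup=(160,148,195,192),fig=(218,182,240,208)),
"side":dict(rack=(185,145,280,212),cup=(305,225,352,292),fig=(254,203,280,240))}
for n,c in d.items():
    W=cloud(c); H=hsv(c)
    x0,y0,x1,y1=boxes[n]["rack"]
    t=cv2.resize(c["frame"][y0:y1,x0:x1],(390,390),interpolation=cv2.INTER_CUBIC); tiles.append(t)
    tb=(H[...,0]<6)|(H[...,0]>174); tb&=(H[...,1]>200); print(n,"table z",np.nanmedian(W[...,2][tb]),np.nanstd(W[...,2][tb&(abs(W[...,2])<.02)]))
    for k in("cup","fig"):
        x0,y0,x1,y1=boxes[n][k]; w=W[y0:y1,x0:x1]; h=H[y0:y1,x0:x1]
        m=(h[...,1]<110)&(w[...,2]>.004); p=w[m]; print(k,len(p),"zmax",np.percentile(p[:,2],[5,50,95,99]))
        if k=="cup":
            q=p[p[:,2]>.097]; print("rim",circ(q[:,:2]),len(q), q.min(0),q.max(0))
        else: print(p.mean(0),p.min(0),p.max(0))
    # sticks
    x0,y0,x1,y1=boxes[n]["rack"]; w=W[y0:y1,x0:x1]; h=H[y0:y1,x0:x1]
    m=((h[...,0]>8)&(h[...,0]<30)&(h[...,1]>60)&(h[...,2]>150)).astype(np.uint8)
    k,l,st,ce=cv2.connectedComponentsWithStats(m)
    for i in range(1,k):
        if st[i,4]<30: continue
        p=w[l==i]; p=p[~np.isnan(p[:,0])]; mu=np.median(p,0); v=np.linalg.svd(p-mu,full_matrices=False)[2][0]; v*=-np.sign(v[0])
        s=(p-mu)@v
        print("stick",st[i],ce[i]+[x0,y0],"mid",mu,"dir",v,"range",s.min(),s.max(),"end low",mu+v*s.min(),"hi",mu+v*s.max())
    # teapot
cv2.imwrite("pics/crops.png",cv2.cvtColor(np.hstack(tiles),cv2.COLOR_RGB2BGR))
E
```

```text
scene table z -0.0013350522336583737 0.0024375357992167607
cup 817 zmax [0.0156 0.0802 0.3332 0.3349]
rim (array([ 0.6322, -0.0971]), np.float64(0.1101773920137663)) 277 [ 0.5474 -0.2249  0.097 ] [0.7212 0.0049 0.337 ]
fig 155 zmax [0.0057 0.0327 0.0654 0.068 ]
[0.5835 0.0125 0.0314] [ 0.5589 -0.0123  0.0041] [0.5984 0.0307 0.0682]
stick [   7   19   73   67 2341] [279.8321 233.9171] mid [0.6433 0.2322 0.0093] dir [-0.7766  0.6252  0.0784] range -0.12381781328019265 0.16612674233086086 end low [ 0.7394  0.1548 -0.0004] hi [0.5143 0.3361 0.0223]
stick [35 24 13  5 30] [276.     206.1667] mid [0.5851 0.1893 0.0797] dir [-0.0614  0.9936  0.0945] range -0.018630956100870233 0.02087787498061247 end low [0.5862 0.1708 0.078 ] hi [0.5838 0.21   0.0817]
side table z -0.10171931060557748 0.0010964053861579261
cup 1613 zmax [0.0134 0.0698 0.1048 0.1059]
rim (array([ 0.5812, -0.1896]), np.float64(0.03382653271233904)) 282 [ 0.5462 -0.2252  0.097 ] [ 0.6168 -0.1535  0.1081]
fig 286 zmax [0.0053 0.0316 0.0648 0.0679]
[0.5704 0.0013 0.0306] [ 0.5543 -0.0136  0.0041] [0.5946 0.0284 0.0685]
stick [ 
[... 747 characters left out ...]
12 0.08103094921808097 end low [0.5535 0.1211 0.0076] hi [0.5401 0.3025 0.0081]
stick [33 31 15  9 74] [224.7432 180.4595] mid [0.6038 0.2316 0.008 ] dir [-0.2687  0.9632 -0.008 ] range -0.019087530970150854 0.027572042895761997 end low [0.6089 0.2132 0.0081] hi [0.5964 0.2582 0.0077]
stick [ 62  37  22  16 109] [257.9725 188.8349] mid [0.6562 0.1394 0.008 ] dir [-0.9875 -0.1566  0.0146] range -0.03705222291730565 0.048291103075666086 end low [0.6928 0.1452 0.0074] hi [0.6085 0.1318 0.0087]
stick [46 38  8  9 47] [235.1277 186.9149] mid [0.6088 0.1905 0.0081] dir [-0.7344 -0.6776  0.0395] range -0.018688126767561278 0.01557912158969189 end low [0.6226 0.2032 0.0074] hi [0.5974 0.18   0.0087]
```

View pics/crops.png

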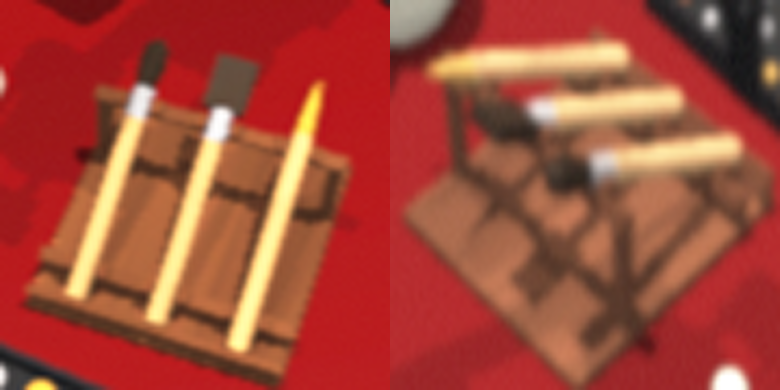

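Run:
```python
from h import *
import pickle
d=pickle.load(open("d0.pkl","rb"))
np.set_printoptions(precision=4,suppress=True)
boxes={"scene":(235,180,325,270),"side":(185,145,280,212)}
for n,c in d.items():
    W=cloud(c); H=hsv(c); x0,y0,x1,y1=boxes[n]; w=W[y0:y1,x0:x1]; h=H[y0:y1,x0:x1]
    m=((h[...,0]>14)&(h[...,0]<32)&(h[...,1]>50)&(h[...,2]>185)).astype(np.uint8)
    k,l,st,ce=cv2.connectedComponentsWithStats(m)
    for i in range(1,k):
        if st[i,4]<40: continue
        p=w[l==i]; p=p[(p[:,2]>.015)&(p[:,2]<.14)]
        for _ in range(4):
            mu=np.median(p,0); v=np.linalg.svd(p-p.mean(0),full_matrices=False)[2][0]; v*=-np.sign(v[0]); mu=p.mean(0)
            r=np.linalg.norm(np.cross(p-mu,v),axis=1); p=p[r<max(.008,2*np.median(r))] if _<3 else p
        s=(p-mu)@v
        print(n,st[i],"n",len(p),"dir",v,"len",np.ptp(s),"yaw",np.degrees(np.arctan2(-v[1],-v[0])),"slope",np.degrees(np.arcsin(v[2])),"low",mu+v*s.min(),"hi",mu+v*s.max())
    # side cup rim by inlier circle; base
    H2=H; bx={"scene":(160,148,195,192),"side":(305,225,352,292)}[n]
    p=W[bx[1]:bx[3],bx[0]:bx[2]][H[bx[1]:bx[3],bx[0]:bx[2],1]<110]
    for lo,hi in((.1,.11),(.03,.09)):
        q=p[(p[:,2]>lo)&(p[:,2]<hi)&(abs(p[:,1]+.19)<.05)]; print("cup",lo,len(q),*circ(q[:,:2]),q[:,:2].min(0),q[:,:2].max(0))
    fb={"scene":(218,182,240,208),"side":(254,203,280,240)}[n]
    p=W[fb[1]:fb[3],fb[0]:fb[2]][H[fb[1]:fb[3],fb[0]:fb[2],1]<110]
    q=p[(p[:,2]>.004)&(p[:,2]<.012)]; print("figfoot",*circ(q[:,:2]),len(q)); q=p[p[:,2]>.062]; print("figtop",q.mean(0))
```

```text
scene [ 52  20  22  61 301] n 258 dir [-0.904  -0.0965  0.4165] len 0.1954037415846709 yaw 6.092010073560276 slope 24.615322436700932 low [0.7147 0.2932 0.0266] hi [0.538  0.2743 0.108 ]
scene [ 15  27  18  42 214] n 184 dir [-0.9051 -0.0882  0.416 ] len 0.1362800846438849 yaw 5.567377193969061 slope 24.58401933439486 low [0.7273 0.1737 0.0265] hi [0.604  0.1617 0.0832]
scene [ 34  32  17  43 218] n 190 dir [-0.9009 -0.0991  0.4226] len 0.13554208109380322 yaw 6.276290669155403 slope 24.997569327570094 low [0.7206 0.2338 0.0262] hi [0.5985 0.2204 0.0835]
cup 0.1 66 [ 0.5835 -0.1883] 0.03368773935346455 [ 0.5474 -0.2234] [ 0.6187 -0.1536]
cup 0.03 390 [ 0.5838 -0.1878] 0.03396291748315215 [ 0.5486 -0.223 ] [ 0.6212 -0.1505]
figfoot [0.5774 0.0091] 0.017261321198881782 51
figtop [0.5788 0.0088 0.0654]
side [ 11   8  46   5 153] n 147 dir [-0.904  -0.0869  0.4187] len 0.18948293645343922 yaw 5.491028709504871 slope 24.750988026413967 low [0.7128 0.2872 0.0271] hi [0.5415 0.2708 0.1065]
side [ 40  16  31   5 121] n 114 dir [-0.9011 -0.0965  0.4227] len 0.1370398036824847 yaw 6.115313303107642 slope 25.004636170352697 low [0.7179 0.2278 0.0272] hi [0.5944 0.2146 0.0851]
side [ 54  24  31   6 117] n 112 dir [-0.8982 -0.0963  0.4289] len 0.13883179257721462 yaw 6.1221727730066275 slope 25.40090128274982 low [0.7235 0.1685 0.0273] hi [0.5988 0.1551 0.0868]
cup 0.1 227 [ 0.5814 -0.1895] 0.033853826601370776 [ 0.5462 -0.2252] [ 0.6168 -0.1535]
cup 0.03 969 [ 0.5806 -0.19  ] 0.03391086191947935 [ 0.5455 -0.2257] [ 0.6166 -0.1552]
figfoot [0.5756 0.0072] 0.017870300611317988 89
figtop [0.5748 0.0052 0.0653]
```

Request:
play_rows(
  commands=[
    [[-0.006, 0.05, 0.02], [0.15, 0, 0]],
    [[-0.012, 0.1, 0.04], [0.3, 0, 0]],
    [[-0.012, 0.159, 0.05], [0.4, 0, 0]],
    [[-0.012, 0.159, 0.05], [0.4, 0, 0]],
    [[-0.012, 0.159, 0.05], [0.4, 0, 0]],
  ],
  gripper=0.04,
)

```text
time_s: 0.72
position: [0.6127, 0.1587, 0.2969]
tcp_rot: [[1.0, -0.001, -0.0], [0.001, 0.388, 0.922], [-0.001, -0.922, 0.388]]
force: [-0.3, -0.7, 0.3]
opening: 0.524
```

```bash
cat > log.py <<'E'
from rig import *
import json, numpy as np
s=read_state(); open("poses.jsonl","a").write(json.dumps({k:np.asarray(s[k]).tolist() for k in("time_s","joint_positions","position","tcp_rot")})+"\n")
np.set_printoptions(precision=4,suppress=True)
print(s["time_s"],s["joint_positions"],s["position"],s["force"],s["opening"]); print(s["tcp_rot"])
E
python3 log.py
```

```text
0.725 [ -5.7529  27.7987  81.8167  23.6513  74.2291 -13.0582] [0.6127 0.1587 0.2969] [-0.3443 -0.7364  0.2874] 0.5244785633736601
[[ 1.     -0.001  -0.0001]
 [ 0.0005  0.3881  0.9216]
 [-0.0009 -0.9216  0.3881]]
```

Request:
play_rows(
  commands=[
    [[0.04, 0.02, 0.02], [-0.15, -0.1, 0.1]],
    [[0.08, 0.04, 0.04], [-0.3, -0.2, 0.2]],
    [[0.08, 0.04, 0.04], [-0.5, -0.3, 0.3]],
    [[0.08, 0.04, 0.04], [-0.7, -0.3, 0.4]],
    [[0.08, 0.04, 0.04], [-0.8, -0.3, 0.4]],
    [[0.08, 0.04, 0.04], [-0.8, -0.3, 0.4]],
    [[0.08, 0.04, 0.04], [-0.8, -0.3, 0.4]],
  ],
)

```text
time_s: 1.6
position: [0.693, 0.1985, 0.3368]
tcp_rot: [[0.885, 0.282, -0.372], [0.454, -0.335, 0.826], [0.108, -0.899, -0.425]]
force: [0.1, -0.2, -0.1]
opening: 0.457
```

```bash
python3 log.py
```

```text
1.6 [ 16.0875  31.5819  69.328  -25.2526  69.8277  -2.7907] [0.693  0.1985 0.3368] [ 0.0752 -0.221  -0.0796] 0.457363517639931
[[ 0.8845  0.2819 -0.3717]
 [ 0.4538 -0.3355  0.8255]
 [ 0.108  -0.8989 -0.4247]]
```

```bash
cat > kin.py <<'E'
import numpy as np, json
from scipy.spatial.transform import Rotation as R
from scipy.optimize import least_squares
def fk(q,p):
    q=np.radians(q); off,d1,a2,a3,d4,L=p
    z=lambda t:R.from_euler('z',t).as_matrix(); y=lambda t:R.from_euler('y',t).as_matrix()
    A=z(q[0])@y(q[1]); B=A@y(q[2]); W=B@z(q[3])@y(q[4])
    pos=z(q[0])@[0,off,d1]+A@[0,0,a2]+B@[a3,0,d4]+W@[0,0,L]
    return pos, W@z(q[5])
def data():
    D=[json.loads(l) for l in open("poses.jsonl")]
    return [(np.array(d["joint_positions"]),np.array(d["position"]),np.array(d["tcp_rot"])) for d in D]
S=(np.array([-10.2266,30.2794,82.1568,0,67.6885,-10.2285]),np.array([.624318,.00015,.246564]),np.array([[1,-.00215,0],[0,.00036,1],[-.00215,-1,.00036]]))
def fit():
    D=[S]+data()
    f=lambda p:np.concatenate([fk(q,p)[0]-x for q,x,r in D]+[(p-[.11,.35,.4,0,.4,.2])*1e-4])
    s=least_squares(f,[.11,.35,.4,0,.4,.2]); C=fk(D[0][0],s.x)[1].T@D[0][2]
    return s.x,C,[ (fk(q,s.x)[0]-x)*1e3 for q,x,r in D],[np.degrees(R.from_matrix((fk(q,s.x)[1]@C).T@r).magnitude()) for q,x,r in D]
if __name__=="__main__":
    np.set_printoptions(precision=4,suppress=True); print(*fit(),sep="\n")
E
python3 kin.py
```

```text
[0.111  0.2742 0.588  0.1141 0.3917 0.2805]
[[-1.  0. -0.]
 [-0. -0.  1.]
 [ 0.  1.  0.]]
[array([0.0011, 0.0065, 0.0003]), array([-0.0002, -0.0033, -0.0003]), array([ 0.0009, -0.0032, -0.    ])]
[np.float64(1.4245140516943666e-14), np.float64(0.0024745823206988025), np.float64(0.002474582320679394)]
```

```bash
cat > plan.py <<'E'
from kin import *
P,C,_,_=fit()
LO=np.array([-176.69,-43.24,12.49,-82,0,-163.58]);HI=np.array([176.69,126.21,139.97,262,151.66,163.58])
def ik(pos,Rt,q0):
    f=lambda q:np.concatenate([(fk(q,P)[0]-pos)*10,((fk(q,P)[1]@C)-Rt).ravel()])
    s=least_squares(f,np.clip(q0,LO+.5,HI-.5),bounds=(LO,HI),x_scale=50.); return s.x,np.abs(s.fun).max()
Z=np.array([0,0,1.])
def frame(a,v): n=np.cross(a,v); n/=np.linalg.norm(n); return np.c_[n,v,np.cross(n,v)]
h=np.array([np.cos(np.radians(6)),np.sin(np.radians(6)),0]); V=-h*np.cos(np.radians(25))+Z*np.sin(np.radians(25))
FOOT=dict(round=np.array([.7254,.1711,.0214]),flat=np.array([.7193,.2308,.0214]))
CUP=np.array([.582,-.189,0])
def pick(name,al,sg,s=.125):
    al=np.radians(al); a=-Z*np.cos(al)+h*np.sin(al); x=sg*np.cross(Z,h); Rt=np.c_[x,a,np.cross(x,a)]
    return FOOT[name]+s*V-.006*a,Rt,a
def place(name,al,sg,psi,lean,foff,s=.125,dz=.008):
    # foff: foot offset from cup axis along azimuth psi
    _,Rt,a=pick(name,al,sg); th=np.arccos(a@V); u=np.array([np.cos(np.radians(psi)),np.sin(np.radians(psi)),0]); l=np.radians(lean)
    v2=Z*np.cos(l)+u*np.sin(l); w=u*np.cos(l)-Z*np.sin(l); a2=v2*np.cos(th)+w*np.sin(th)
    Q=frame(a2,v2)@frame(a,V).T
    return CUP+Z*dz+u*foff+s*v2-.006*a2,Q@Rt,a2,Q
if __name__=="__main__":
    np.set_printoptions(precision=1,suppress=True)
    for sg in(1,-1):
      for al in(0,20,30):
        pp=pick("round",al,sg); q0,e=ik(pp[0],pp[1],[15,40,95,0,50,-90*sg]); print("PICK",sg,al,q0,"%.4f"%e)
        for psi in range(-180,180,30):
          for q4 in(-60,60,180):
            pl=place("round",al,sg,psi,8,.01)
            best=None
            for q6 in(-100,0,100):
                q,e=ik(pl[0],pl[1],[-20,40,95,q4,60,q6])
                if e<2e-3: print("  ",psi,q,"margin %.0f"%np.min(np.r_[q-LO,HI-q]),"d",np.abs(q-q0).max()); break
E
python3 plan.py | awk '{k=$0} !s[k]++'
```

```text
PICK 1 0 [  4.5  43.1  87.8   0.   49.1 -91.5] 0.0000
   -180 [ -21.2   60.3   56.4  -19.9  117.  -111.2] margin 35 d 67.90873881912961
   -180 [ -21.2   60.3   56.4  -19.9  117.  -111.2] margin 35 d 67.90873882825329
   -150 [ -14.4   57.    65.4  -36.9  102.3 -127.2] margin 36 d 53.22090993463045
   -150 [ -14.4   57.    65.4  -36.9  102.3 -127.2] margin 36 d 53.22090993463902
   -120 [  -9.7   52.2   79.8  -52.7   81.5 -134.8] margin 29 d 52.668493741411055
   -120 [  -9.7   52.2   79.8  -52.7   81.5 -134.8] margin 29 d 52.66849373894048
   -90 [  -8.6   47.5   96.4  -75.2   59.  -132.8] margin 7 d 75.21352680316353
   -90 [  -8.6   47.5   96.4  -75.2   59.  -132.8] margin 7 d 75.21352679921024
   -60 [ -14.1   44.6  112.2  241.9   43.1 -114.5] margin 20 d 241.93090942823474
   -60 [ -14.1   44.6  112.2  241.9   43.1 -114.5] margin 20 d 241.93090943315008
   -30 [-27.6  44.3 122.3 182.9  43.5 -90.8] margin 18 d 182.93391066729507
   -30 [-27.6  44.3 122.3 182.9  43.5 -90.8] margin 18 d 182.93391066729518
   0 [-42.6  44.2 121.  128.9  46.8 -76.3] margin 19 d 128.86054298416929
   
[... 11521 characters left out ...]
d 171.00997192811604
   90 [-36.4  42.   84.3  22.6  71.9 133. ] margin 31 d 152.0813902974478
   90 [-36.4  42.   84.3  22.6  71.9 133. ] margin 31 d 152.08139029167182
   90 [-36.4  42.   84.3  22.6  71.9 133. ] margin 31 d 152.08139029776004
   120 [-32.9  44.6  77.8  12.   82.2 112.8] margin 51 d 131.92964715440252
   120 [-32.9  44.6  77.8  12.   82.2 112.8] margin 51 d 131.92964716803846
   120 [-32.9  44.6  77.8  12.   82.2 112.8] margin 51 d 131.92964717667277
   150 [-28.7  46.   74.2   0.6  86.8  91.2] margin 62 d 110.24650927789448
   150 [-28.7  46.   74.2   0.6  86.8  91.2] margin 62 d 110.24650929437448
   150 [-28.7  46.   74.2   0.6  86.8  91.2] margin 62 d 110.24650929439817
```

```bash
cat > delta.py <<'E'
from plan import *
from rig import read_state
def delta(pos,Rt,label="",s=None):
    s=s or read_state(); np.set_printoptions(precision=4,suppress=True)
    r=R.from_matrix(Rt@np.array(s["tcp_rot"]).T).as_rotvec(); q,e=ik(pos,Rt,s["joint_positions"])
    print(label,"shift",pos-s["position"],"rot",r,"deg %.1f"%np.degrees(np.linalg.norm(r)),"ik",q.round(1),"err %.4f"%e)
E
python3 - <<'E'
from delta import *
for n in("round","flat"):
    p,Rt,a=pick(n,0,-1); delta(p+Z*.12,Rt,n+" above"); print(p)
    for lean,foff in((8,.01),(0,-.015)):
        pl=place(n,0,-1,180,lean,foff)
        for dz in (0,.12,.2): q,e=ik(pl[0]+Z*dz,pl[1],[-21,60,56,-20,117,69]); print(n,lean,dz,pl[0],q.round(1),"%.4f"%e)
        print(R.from_matrix(pl[3]).as_rotvec())
E
```

```text
round above shift [-0.0803 -0.0392 -0.1366] rot [ 0.5122 -0.1357 -1.8783] deg 111.8 ik [ 4.5 33.9 83.5 -0.  62.6 88.5] err 0.0000
[0.6127 0.1593 0.0802]
round 8 0 [ 0.5596 -0.189   0.1351] [-21.2  60.3  56.4 -19.9 117.   68.8] 0.0000
round 8 0.12 [ 0.5596 -0.189   0.1351] [-21.2  52.7  54.2 -22.1 126.2  64.6] 0.0000
round 8 0.2 [ 0.5596 -0.189   0.1351] [-21.2  48.6  50.6 -24.6 133.2  60.7] 0.0000
[-0.0521  0.9939 -0.0959]
round 0 0 [ 0.6024 -0.189   0.1355] [-19.7  67.6  43.  -23.7 130.6  65.4] 0.0000
round 0 0.12 [ 0.6024 -0.189   0.1355] [-19.7  60.2  41.7 -27.4 138.4  60.2] 0.0000
round 0 0.2 [ 0.6024 -0.189   0.1355] [-19.7  56.3  38.4 -31.9 144.6  54.5] 0.0000
[-0.0594  1.1334 -0.0932]
flat above shift [-0.0864  0.0205 -0.1366] rot [ 0.5122 -0.1357 -1.8783] deg 111.8 ik [ 9.9 34.8 81.7 -0.  63.6 93.9] err 0.0000
[0.6066 0.219  0.0802]
flat 8 0 [ 0.5596 -0.189   0.1351] [-21.2  60.3  56.4 -19.9 117.   68.8] 0.0000
flat 8 0.12 [ 0.5596 -0.189   0.1351] [-21.2  52.7  54.2 -22.1 126.2  64.6] 0.0000
flat 8 0.2 [ 0.5596 -0.189   0.1351] [-21.2  48.6  50.6 -24.6 133.2  60.7] 0.0000
[-0.0521  0.9939 -0.0959]
flat 0 0 [ 0.6024 -0.189   0.1355] [-19.7  67.6  43.  -23.7 130.6  65.4] 0.0000
flat 0 0.12 [ 0.6024 -0.189   0.1355] [-19.7  60.2  41.7 -27.4 138.4  60.2] 0.0000
flat 0 0.2 [ 0.6024 -0.189   0.1355] [-19.7  56.3  38.4 -31.9 144.6  54.5] 0.0000
[-0.0594  1.1334 -0.0932]
```

Request:
play_rows(
  commands=[
    [[-0.03, -0.01, -0.02], [0.0787, -0.0208, -0.2885]],
    [[-0.05, -0.02, -0.04], [0.1536, -0.0407, -0.5635]],
    [[-0.07, -0.03, -0.06], [0.2305, -0.0611, -0.8452]],
    [[-0.08, -0.039, -0.08], [0.3073, -0.0814, -1.127]],
    [[-0.08, -0.039, -0.1], [0.3842, -0.1018, -1.4087]],
    [[-0.08, -0.039, -0.12], [0.461, -0.1221, -1.6905]],
    [[-0.08, -0.039, -0.137], [0.5122, -0.1357, -1.8783]],
    [[-0.08, -0.039, -0.137], [0.5122, -0.1357, -1.8783]],
    [[-0.08, -0.039, -0.137], [0.5122, -0.1357, -1.8783]],
    [[-0.08, -0.039, -0.137], [0.5122, -0.1357, -1.8783]],
  ],
)

```text
time_s: 2.85
position: [0.6143, 0.158, 0.2012]
tcp_rot: [[0.168, -0.004, 0.986], [-0.986, -0.019, 0.168], [0.018, -1.0, -0.007]]
force: [-0.6, -1.3, -0.2]
opening: 0.46
```

Request:
play_rows(
  commands=[
    [[0, 0, 0], [0, 0, 0]],
    [[0, 0, 0], [0, 0, 0]],
  ],
)

```text
time_s: 3.1
position: [0.6135, 0.159, 0.2009]
tcp_rot: [[0.179, -0.005, 0.984], [-0.984, -0.022, 0.178], [0.02, -1.0, -0.009]]
force: [-0.2, -0.2, -0.7]
opening: 0.464
```

```bash
python3 log.py
python3 - <<'E'
from delta import *
from rig import *
import cv2
s=read_state(); c=capture("wrist"); cv2.imwrite("pics/wrist1.png",cv2.cvtColor(c["frame"],cv2.COLOR_RGB2BGR))
p,Rt,a=pick("round",0,-1); delta(p,Rt,"round")
T=c["hand_eye"]; K=c["mtx"]
def proj(X):
    t=np.array(s["tcp_rot"]).T@(X-s["position"]); x=T[:3,:3].T@(t-T[:3,3]); th=np.arctan2(np.hypot(*x[:2]),x[2]); ph=np.arctan2(x[1],x[0])
    return K[0,2]+K[0,0]*th*np.cos(ph),K[1,2]+K[1,1]*th*np.sin(ph)
for n in FOOT:
    print(n,[np.round(proj(FOOT[n]+k*V),0) for k in(0,.137,.2)])
E
```

```text
3.1 [ 4.9892 34.129  82.8944 -1.3589 63.3901 85.3183] [0.6135 0.159  0.2009] [-0.2131 -0.2326 -0.7345] 0.464455827161538
[[ 0.1786 -0.0052  0.9839]
 [-0.9837 -0.0217  0.1784]
 [ 0.0205 -0.9997 -0.009 ]]
round shift [-0.0006 -0.0002 -0.1206] rot [ 0.0215 -0.0062 -0.0751] deg 4.5 ik [ 4.5 43.1 87.8 -0.  49.1 88.5] err 0.0000
round [array([262.,  76.]), array([253., 208.]), array([249., 276.])]
flat [array([204.,  73.]), array([189., 204.]), array([185., 271.])]
```

View pics/wrist1.png

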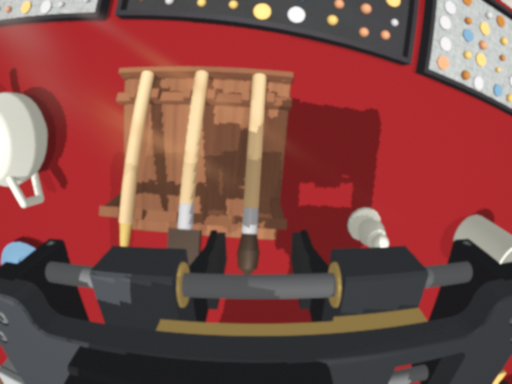

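The wrist view confirms the round brush foot at about (260,76) and its ferrule at about (250,208), within 3 px of my projections. I'm descending now.

Request:
play_rows(
  commands=[
    [[0, 0, -0.02], [0.0215, -0.006, -0.075]],
    [[-0.001, 0, -0.05], [0.0215, -0.006, -0.075]],
    [[-0.001, 0, -0.08], [0.0215, -0.006, -0.075]],
    [[-0.001, 0, -0.105], [0.0215, -0.006, -0.075]],
    [[-0.001, 0, -0.12], [0.0215, -0.006, -0.075]],
    [[-0.001, 0, -0.12], [0.0215, -0.006, -0.075]],
  ],
)

```text
time_s: 3.9
position: [0.6113, 0.1602, 0.0795]
tcp_rot: [[0.105, -0.003, 0.995], [-0.995, -0.0, 0.105], [-0.0, -1.0, -0.003]]
force: [-0.2, -0.4, 0.9]
opening: 0.461
```

Request:
play_rows(
  commands=[
    [[0, 0, 0], [0, 0, 0]],
    [[0, 0, 0], [0, 0, 0]],
    [[0, 0, 0], [0, 0, 0]],
    [[0, 0, 0], [0, 0, 0]],
    [[0, 0, 0], [0, 0, 0]],
  ],
  gripper=0.0,
)

```text
time_s: 4.53
position: [0.6123, 0.1613, 0.0813]
tcp_rot: [[0.103, 0.001, 0.995], [-0.995, 0.002, 0.103], [-0.002, -1.0, 0.001]]
force: [-0.7, 5.2, 2.9]
opening: 0.148
```

```bash
python3 log.py
python3 - <<'E'
from delta import *
p,Rt,a=pick("round",0,-1); delta(p,Rt,"res")
E
```

```text
4.525 [ 4.6134 43.0216 87.7892  0.1407 49.1392 88.59  ] [0.6123 0.1613 0.0813] [-0.7047  5.2161  2.9161] 0.14768830346769346
[[ 0.1033  0.0007  0.9946]
 [-0.9946  0.0019  0.1033]
 [-0.0018 -1.      0.0009]]
res shift [ 0.0004 -0.002  -0.001 ] rot [-0.0019  0.0007  0.0012] deg 0.1 ik [ 4.5 43.1 87.8 -0.  49.1 88.5] err 0.0000
```

Request:
play_rows(
  commands=[
    [[0, 0, 0.02], [0, 0, 0]],
    [[0, 0, 0.05], [0, 0, 0]],
    [[0, 0, 0.1], [0, 0, 0]],
    [[0, 0, 0.15], [0, 0, 0]],
    [[0, 0, 0.2], [0, 0, 0]],
    [[0, 0, 0.2], [0, 0, 0]],
  ],
)

```text
time_s: 5.28
position: [0.6148, 0.1596, 0.287]
tcp_rot: [[0.104, 0.012, 0.995], [-0.995, -0.0, 0.104], [0.002, -1.0, 0.011]]
force: [0.3, -0.7, -0.2]
opening: 0.148
```

```bash
python3 log.py
python3 - <<'E'
from delta import *
pl=place("round",0,-1,180,8,.01); delta(pl[0]+Z*.13,pl[1],"hover")
E
```

```text
5.275 [ 4.5174 28.5299 78.4278 -0.0743 72.384  88.5926] [0.6148 0.1596 0.287 ] [ 0.3201 -0.6883 -0.239 ] 0.14795333145618886
[[ 0.1036  0.0116  0.9946]
 [-0.9946 -0.0003  0.1036]
 [ 0.0015 -0.9999  0.0115]]
hover shift [-0.0552 -0.3486 -0.0219] rot [-0.0508  1.0054 -0.0956] deg 57.9 ik [-21.2  52.1  53.8 -22.3 127.   64.2] err 0.0000
```

Request:
play_rows(
  commands=[
    [[0, -0.03, 0], [-0.0051, 0.1005, -0.0096]],
    [[0, -0.07, 0], [-0.0102, 0.2011, -0.0191]],
    [[-0.01, -0.12, 0], [-0.0152, 0.3016, -0.0287]],
    [[-0.02, -0.17, 0], [-0.0203, 0.4022, -0.0382]],
    [[-0.03, -0.22, 0], [-0.0254, 0.5027, -0.0478]],
    [[-0.04, -0.27, 0], [-0.0305, 0.6032, -0.0574]],
    [[-0.05, -0.31, 0], [-0.0356, 0.7038, -0.0669]],
    [[-0.055, -0.34, 0], [-0.0406, 0.8043, -0.0765]],
    [[-0.055, -0.349, -0.01], [-0.0457, 0.9049, -0.086]],
    [[-0.055, -0.349, -0.022], [-0.0508, 1.0054, -0.0956]],
  ],
)

```text
time_s: 6.52
position: [0.5564, -0.1907, 0.2578]
tcp_rot: [[-0.004, -0.847, 0.531], [-1.0, 0.003, -0.002], [0.0, -0.531, -0.847]]
force: [0.3, -0.6, -1.7]
opening: 0.148
```

Request:
play_rows(
  commands=[
    [[0, 0, 0], [0, 0, 0]],
    [[0, 0, 0], [0, 0, 0]],
    [[0, 0, 0], [0, 0, 0]],
  ],
)

```text
time_s: 6.9
position: [0.5571, -0.1889, 0.2602]
tcp_rot: [[-0.001, -0.844, 0.537], [-1.0, 0.001, -0.001], [0.0, -0.537, -0.844]]
force: [-0.4, -0.0, -0.4]
opening: 0.15
```

```bash
python3 log.py
python3 - <<'E'
from delta import *
from rig import *
from h import *
pl=place("round",0,-1,180,8,.01); delta(pl[0]+Z*.13,pl[1],"hover")
import cv2; t=[]
for n,(x0,y0,x1,y1) in dict(scene=(110,60,260,230),side=(250,90,420,300)).items():
    c=capture(n); W=cloud(c); H=hsv(c)
    t.append(cv2.resize(cv2.cvtColor(c["frame"],cv2.COLOR_RGB2BGR)[y0:y1,x0:x1],(390,480),interpolation=cv2.INTER_CUBIC))
    m=((H[...,0]>14)&(H[...,0]<32)&(H[...,1]>50)&(H[...,2]>140)); m[:y0]=0;m[y1:]=0;m[:,:x0]=0;m[:,x1:]=0
    p=W[m]; p=p[(p[:,2]>.11)&(p[:,2]<.35)&(abs(p[:,0]-.58)<.08)&(abs(p[:,1]+.19)<.08)]
    if len(p)>5: i=p[:,2].argsort(); k=max(3,len(p)//5); print(n,len(p),"low",p[i[:k]].mean(0),p[:,2].min(),"hi",p[i[-k:]].mean(0))
cv2.imwrite("pics/hover1.png",np.hstack(t))
E
```

```text
6.9 [-21.222   52.4273  54.2906 -22.3614 126.7924  64.4174] [ 0.5571 -0.1889  0.2602] [-0.4472 -0.0194 -0.3686] 0.1500099286941578
[[-0.001  -0.8436  0.537 ]
 [-1.      0.0007 -0.0006]
 [ 0.0001 -0.537  -0.8436]]
hover shift [ 0.0025 -0.0001  0.0049] rot [ 0.0001 -0.0091  0.001 ] deg 0.5 ik [-21.2  52.1  53.8 -22.3 127.   64.2] err 0.0000
scene 21 low [ 0.5723 -0.1853  0.1372] 0.13582674833365604 hi [ 0.5626 -0.1865  0.2062]
side 358 low [ 0.5612 -0.1938  0.152 ] 0.13431313024507918 hi [ 0.5959 -0.2097  0.3248]
```

View pics/hover1.png

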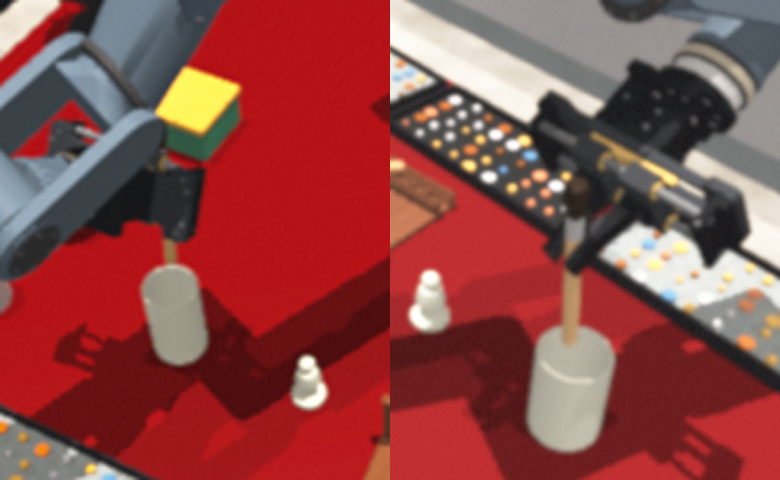

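Both crops show the brush held upright, bristles up, with its foot above the cup mouth. I'm lowering it.

Request:
play_rows(
  commands=[
    [[0.002, 0, -0.02], [0, -0.009, 0]],
    [[0.002, 0, -0.045], [0, -0.009, 0]],
    [[0.002, 0, -0.07], [0, -0.009, 0]],
    [[0.002, 0, -0.095], [0, -0.009, 0]],
    [[0.002, 0, -0.115], [0, -0.009, 0]],
    [[0.002, 0, -0.123], [0, -0.009, 0]],
    [[0.002, 0, -0.123], [0, -0.009, 0]],
  ],
)

```text
time_s: 7.88
position: [0.5592, -0.1889, 0.1352]
tcp_rot: [[-0.001, -0.84, 0.542], [-1.0, 0.002, 0.0], [-0.001, -0.542, -0.84]]
force: [0.9, -0.1, -0.2]
opening: 0.15
```

Request:
play_rows(
  commands=[
    [[0, 0, 0], [0, 0, 0]],
    [[0, 0, 0], [0, 0, 0]],
    [[0, 0, 0], [0, 0, 0]],
    [[0, 0, 0], [0, 0, 0]],
  ],
  gripper=0.04,
)

```text
time_s: 8.38
position: [0.559, -0.189, 0.1358]
tcp_rot: [[-0.001, -0.84, 0.542], [-1.0, 0.001, -0.0], [-0.001, -0.542, -0.84]]
force: [0.4, 0.0, 0.6]
opening: 0.44
```

```bash
python3 log.py
```

```text
8.375 [-21.2176  60.2684  56.4155 -19.8899 117.1732  68.7338] [ 0.559  -0.189   0.1358] [0.4244 0.0306 0.5762] 0.4397405404494861
[[-0.0013 -0.8401  0.5424]
 [-1.      0.0015 -0.    ]
 [-0.0008 -0.5424 -0.8401]]
```

Request:
play_rows(
  commands=[
    [[0.021, 0, 0.0135], [0, 0, 0]],
    [[0.042, 0, 0.027], [0, 0, 0]],
    [[0.063, 0, 0.041], [0, 0, 0]],
    [[0.08, 0.02, 0.07], [0, -0.1, 0]],
    [[0.08, 0.06, 0.12], [0, -0.25, 0]],
    [[0.08, 0.1, 0.16], [0, -0.42, 0]],
    [[0.075, 0.15, 0.17], [0, -0.6, 0]],
  ],
)

```text
time_s: 9.25
position: [0.6359, -0.0385, 0.3096]
tcp_rot: [[-0.002, -0.375, 0.927], [-1.0, 0.001, -0.002], [0.0, -0.927, -0.375]]
force: [-0.2, -0.1, -0.4]
opening: 0.457
```

```bash
python3 log.py
python3 - <<'E'
from delta import *
from rig import *
from h import *
p,Rt,a=pick("flat",0,-1); delta(p+Z*.17,Rt,"above flat")
t=[]
for n,(x0,y0,x1,y1) in dict(scene=(110,90,330,270),side=(180,120,400,300)).items():
    c=capture(n); t.append(cv2.resize(cv2.cvtColor(c["frame"],cv2.COLOR_RGB2BGR)[y0:y1,x0:x1],(400,327),interpolation=cv2.INTER_CUBIC))
cv2.imwrite("pics/after1.png",np.hstack(t))
E
```

```text
9.25 [-11.5915  37.9896  60.0926  -4.4045 103.4859  78.3054] [ 0.6359 -0.0385  0.3096] [-0.2402 -0.1416 -0.4173] 0.4570736471803809
[[-0.0019 -0.3747  0.9271]
 [-1.      0.0006 -0.0018]
 [ 0.0001 -0.9271 -0.3747]]
above flat shift [-0.0293  0.2575 -0.0593] rot [ 0.0198 -0.3838  0.1053] deg 22.8 ik [ 9.9 31.6 78.9 -0.  69.5 93.9] err 0.0000
```

View pics/after1.png

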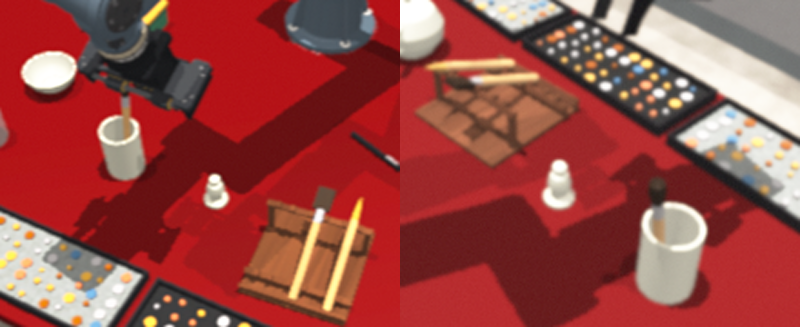

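The round brush stands in the cup, tuft up, leaning on the robot-side rim. The flat brush, pen and figurine have not moved. Next is the flat brush.

Request:
play_rows(
  commands=[
    [[0, 0.04, 0], [0.0034, -0.0645, 0.0177]],
    [[0, 0.09, 0], [0.0066, -0.1279, 0.0351]],
    [[-0.01, 0.15, 0], [0.0099, -0.1919, 0.0526]],
    [[-0.02, 0.2, -0.01], [0.0132, -0.2559, 0.0702]],
    [[-0.029, 0.24, -0.03], [0.0165, -0.3198, 0.0877]],
    [[-0.029, 0.2575, -0.05], [0.0198, -0.3838, 0.1053]],
    [[-0.029, 0.2575, -0.079], [0.0198, -0.3838, 0.1053]],
    [[-0.029, 0.2575, -0.109], [0.0198, -0.3838, 0.1053]],
    [[-0.029, 0.2575, -0.109], [0.0198, -0.3838, 0.1053]],
  ],
)

```text
time_s: 10.48
position: [0.603, 0.2178, 0.1935]
tcp_rot: [[0.107, -0.021, 0.994], [-0.994, -0.002, 0.107], [0.0, -1.0, -0.022]]
force: [0.1, -0.1, -0.7]
opening: 0.457
```

```bash
python3 log.py
python3 - <<'E'
from delta import *
from h import *
from rig import *
s=read_state(); p,Rt,a=pick("flat",0,-1); delta(p,Rt,"flat")
c=capture("wrist"); T=c["hand_eye"]; K=c["mtx"]; H=hsv(c)
def proj(X):
    t=np.array(s["tcp_rot"]).T@(X-s["position"]); x=T[:3,:3].T@(t-T[:3,3]); th=np.arctan2(np.hypot(*x[:2]),x[2]); ph=np.arctan2(x[1],x[0])
    return K[0,2]+K[0,0]*th*np.cos(ph),K[1,2]+K[1,1]*th*np.sin(ph)
m=((H[...,0]>14)&(H[...,0]<32)&(H[...,1]>50)&(H[...,2]>140))
for k in(.03,.06,.09,.12):
    u,v=proj(FOOT["flat"]+k*V); r=int(round(v)); xs=np.where(m[r,int(u)-35:int(u)+36])[0]+int(u)-35
    print(k,(round(u),r),"row handle cols",xs.min() if len(xs) else None,xs.max() if len(xs) else None)
E
```

```text
10.475 [ 9.8583 35.3785 81.6622  0.0834 64.1957 93.7019] [0.603  0.2178 0.1935] [ 0.1088 -0.0778 -0.6527] 0.4573152621270801
[[ 0.1066 -0.0215  0.9941]
 [-0.9943 -0.0024  0.1066]
 [ 0.0001 -0.9998 -0.0216]]
flat shift [ 0.0036  0.0011 -0.1133] rot [ 0.0024 -0.0215 -0.0021] deg 1.2 ik [ 9.9 43.8 85.9 -0.  50.3 93.9] err 0.0000
0.03 (257, 95) row handle cols 247 261
0.06 (257, 124) row handle cols 246 261
0.09 (257, 154) row handle cols 247 261
0.12 (257, 186) row handle cols 247 260
```

Request:
play_rows(
  commands=[
    [[0.003, 0.003, -0.02], [0.002, -0.021, -0.002]],
    [[0.0035, 0.003, -0.05], [0.002, -0.021, -0.002]],
    [[0.0035, 0.003, -0.08], [0.002, -0.021, -0.002]],
    [[0.0035, 0.003, -0.1], [0.002, -0.021, -0.002]],
    [[0.0035, 0.003, -0.113], [0.002, -0.021, -0.002]],
    [[0.0035, 0.003, -0.113], [0.002, -0.021, -0.002]],
  ],
)

```text
time_s: 11.28
position: [0.6084, 0.2214, 0.0832]
tcp_rot: [[0.104, 0.006, 0.995], [-0.995, 0.001, 0.104], [-0.001, -1.0, 0.006]]
force: [-0.1, 0.8, -0.1]
opening: 0.462
```

Request:
play_rows(
  commands=[
    [[0, 0, 0], [0, 0, 0]],
    [[0, 0, 0], [0, 0, 0]],
    [[0, 0, 0], [0, 0, 0]],
    [[0, 0, 0], [0, 0, 0]],
    [[0, 0, 0], [0, 0, 0]],
  ],
  gripper=0.0,
)

```text
time_s: 11.9
position: [0.6088, 0.2216, 0.0841]
tcp_rot: [[0.105, 0.008, 0.994], [-0.995, 0.002, 0.105], [-0.001, -1.0, 0.008]]
force: [0.4, 0.6, 3.4]
opening: 0.147
```

Request:
play_rows(
  commands=[
    [[0, 0, 0.02], [0, 0, 0]],
    [[0, 0, 0.05], [0, 0, 0]],
    [[0, 0, 0.1], [0, 0, 0]],
    [[0, 0, 0.15], [0, 0, 0]],
    [[0, 0, 0.2], [0, 0, 0]],
    [[0, 0, 0.22], [0, 0, 0]],
    [[0, 0, 0.22], [0, 0, 0]],
  ],
)

```text
time_s: 12.78
position: [0.6093, 0.2217, 0.3069]
tcp_rot: [[0.105, 0.013, 0.994], [-0.995, 0.002, 0.104], [-0.001, -1.0, 0.013]]
force: [-0.4, -0.1, -0.2]
opening: 0.153
```

```bash
python3 log.py
python3 - <<'E'
from delta import *
for lean,f in((0,-.015),(5,-.017)):
    pl=place("flat",0,-1,180,lean,f); delta(pl[0]+Z*.16,pl[1],"hover %g"%lean)
    pl=place("flat",10,-1,180,lean,f);
E
```

```text
12.775 [10.1336 28.5854 75.0432  0.0105 75.6158 94.1318] [0.6093 0.2217 0.3069] [-0.4135 -0.1379 -0.1771] 0.1532000715599451
[[ 0.1045  0.013   0.9944]
 [-0.9945  0.0025  0.1045]
 [-0.0011 -0.9999  0.0131]]
hover 0 shift [-0.0069 -0.4107 -0.0114] rot [-0.0611  1.1464 -0.0923] deg 66.0 ik [-19.7  58.2  40.3 -29.4 141.4  57.6] err 0.0000
hover 5 shift [-0.016  -0.4107 -0.0114] rot [-0.0565  1.0593 -0.0941] deg 61.0 ik [-20.2  55.   44.2 -25.6 136.2  60.5] err 0.0000
```

Request:
play_rows(
  commands=[
    [[0, -0.04, 0], [-0.0061, 0.1146, -0.0092]],
    [[0, -0.09, 0], [-0.0122, 0.2293, -0.0185]],
    [[0, -0.15, 0], [-0.0183, 0.3439, -0.0277]],
    [[0, -0.2, 0], [-0.0244, 0.4586, -0.0369]],
    [[0, -0.25, 0], [-0.0305, 0.5732, -0.0461]],
    [[0, -0.3, 0], [-0.0367, 0.6878, -0.0554]],
    [[0, -0.34, 0], [-0.0428, 0.8025, -0.0646]],
    [[0, -0.38, 0], [-0.0489, 0.9171, -0.0738]],
    [[-0.003, -0.4, 0], [-0.055, 1.0318, -0.0831]],
    [[-0.004, -0.411, 0], [-0.0611, 1.1464, -0.0923]],
  ],
)

```text
time_s: 14.02
position: [0.6039, -0.191, 0.3017]
tcp_rot: [[-0.002, -0.911, 0.412], [-1.0, 0.002, -0.0], [-0.001, -0.412, -0.911]]
force: [0.1, 0.1, -1.0]
opening: 0.149
```

Request:
play_rows(
  commands=[
    [[0, 0, 0], [0, 0, 0]],
    [[0, 0, 0], [0, 0, 0]],
    [[0, 0, 0], [0, 0, 0]],
  ],
)

```text
time_s: 14.4
position: [0.6046, -0.1887, 0.3049]
tcp_rot: [[0.001, -0.908, 0.42], [-1.0, -0.002, -0.0], [0.001, -0.42, -0.908]]
force: [-0.4, 0.3, -1.0]
opening: 0.154
```

```bash
python3 log.py
python3 - <<'E'
from delta import *
from rig import *
from h import *
pl=place("flat",0,-1,180,0,-.015); delta(pl[0]+[.003,0,0],pl[1],"down")
t=[]
for n,(x0,y0,x1,y1) in dict(scene=(110,60,260,230),side=(250,90,420,300)).items():
    c=capture(n); W=cloud(c); H=hsv(c)
    t.append(cv2.resize(cv2.cvtColor(c["frame"],cv2.COLOR_RGB2BGR)[y0:y1,x0:x1],(390,480),interpolation=cv2.INTER_CUBIC))
    p=W[y0:y1,x0:x1].reshape(-1,3); hh=H[y0:y1,x0:x1].reshape(-1,3)
    q=p[(hh[:,1]<110)&(p[:,2]>.1)&(p[:,2]<.108)&(abs(p[:,1]+.19)<.05)&(abs(p[:,0]-.58)<.06)]; print(n,"cup rim",len(q),*circ(q[:,:2]))
    q=p[(hh[:,0]>10)&(hh[:,0]<32)&(hh[:,1]>50)&(p[:,2]>.115)&(p[:,2]<.2)&(abs(p[:,1]+.19)<.05)&(abs(p[:,0]-.58)<.06)]
    for lo in(.12,.14,.16,.18): w=q[(q[:,2]>lo-.01)&(q[:,2]<=lo+.01)]; print(lo,len(w),w.mean(0) if len(w) else "")
cv2.imwrite("pics/hover2.png",np.hstack(t))
E
```

```text
14.4 [-19.6065  57.9884  39.3535 -30.2147 142.5366  56.6819] [ 0.6046 -0.1887  0.3049] [-0.3717  0.3357 -0.992 ] 0.15396523075964813
[[ 0.0015 -0.9076  0.4199]
 [-1.     -0.0016 -0.    ]
 [ 0.0007 -0.4199 -0.9076]]
down shift [ 0.0008 -0.0003 -0.1694] rot [ 0.0007 -0.003  -0.0015] deg 0.2 ik [-19.6  67.8  42.3 -23.8 131.   65.3] err 0.0000
scene cup rim 72 [ 0.5842 -0.1881] 0.033184800887326116
0.12 14 [ 0.5592 -0.1844  0.1222]
0.14 8 [ 0.5563 -0.1826  0.1363]
0.16 0 
0.18 10 [ 0.5523 -0.18    0.1832]
side cup rim 228 [ 0.5816 -0.1895] 0.0335239567615857
0.12 30 [ 0.5511 -0.1909  0.1228]
0.14 24 [ 0.5486 -0.1904  0.1359]
0.16 1 [ 0.5415 -0.1899  0.1696]
0.18 42 [ 0.5627 -0.1918  0.184 ]
```

View pics/hover2.png

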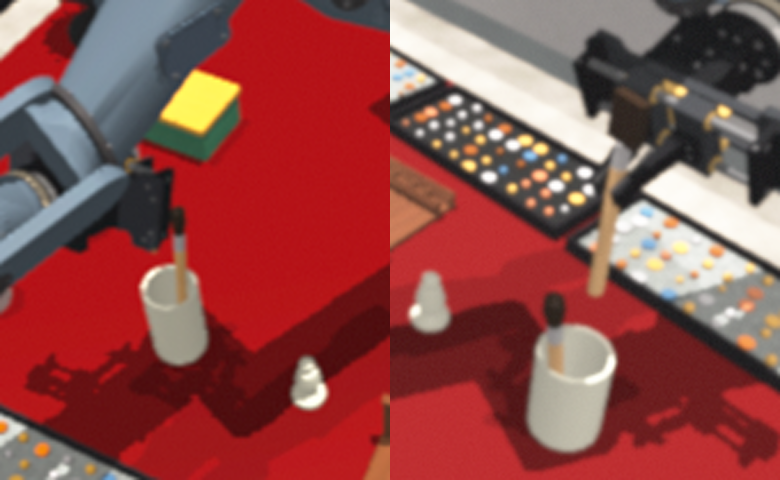

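The round brush is still on the robot side of the mouth. The flat brush is held above it, but looks slightly tilted in the side view, so I'm measuring it before lowering.

Run:
```python
from h import *
from rig import *
np.set_printoptions(precision=4,suppress=True)
c=capture("side"); W=cloud(c); H=hsv(c)
m=((H[...,0]>8)&(H[...,0]<32)&(H[...,1]>50)&(H[...,2]>100)).astype(np.uint8); m[:140]=0; m[:,:335]=0; m[:,365:]=0; m[225:]=0
p=W[m>0]; p=p[(p[:,2]>.15)&(p[:,2]<.32)&(abs(p[:,1]+.19)<.06)&(abs(p[:,0]-.6)<.08)]
for _ in range(3):
    mu=p.mean(0); v=np.linalg.svd(p-mu)[2][0]; v*=np.sign(v[2]); r=np.linalg.norm(np.cross(p-mu,v),axis=1); p=p[r<.009]
s=(p-mu)@v; print(len(p),v,"foot",mu+v*s.min(),"hi",mu+v*s.max())
```

```text
352 [0.0042 0.0225 0.9997] foot [ 0.5896 -0.1941  0.1798] hi [ 0.5902 -0.191   0.3168]
```

Request:
play_rows(
  commands=[
    [[0.005, 0, -0.03], [0, 0, 0]],
    [[0.005, 0, -0.06], [0, 0, 0]],
    [[0.005, 0, -0.085], [0, 0, 0]],
    [[0.005, 0, -0.11], [0, 0, 0]],
    [[0.005, 0, -0.135], [0, 0, 0]],
    [[0.005, 0, -0.155], [0, 0, 0]],
    [[0.005, 0, -0.167], [0, 0, 0]],
    [[0.005, 0, -0.168], [0, 0, 0]],
  ],
)

```text
time_s: 15.55
position: [0.6092, -0.1894, 0.1347]
tcp_rot: [[0.0, -0.909, 0.416], [-1.0, -0.0, 0.0], [-0.0, -0.416, -0.909]]
force: [0.3, 0.0, -0.9]
opening: 0.154
```

```bash
python3 log.py
python3 - <<'E'
from h import *
from rig import *
t=[]
for n,(x0,y0,x1,y1) in dict(scene=(110,60,260,230),side=(250,90,420,300)).items():
    c=capture(n); t.append(cv2.resize(cv2.cvtColor(c["frame"],cv2.COLOR_RGB2BGR)[y0:y1,x0:x1],(390,480),interpolation=cv2.INTER_CUBIC))
cv2.imwrite("pics/in2.png",np.hstack(t))
E
```

```text
15.55 [-19.5655  68.4603  41.111  -24.1632 131.9024  64.8893] [ 0.6092 -0.1894  0.1347] [ 0.3475  0.0104 -0.852 ] 0.1538923145718867
[[ 0.0003 -0.9093  0.4161]
 [-1.     -0.0002  0.0003]
 [-0.0002 -0.4161 -0.9093]]
```

View pics/in2.png

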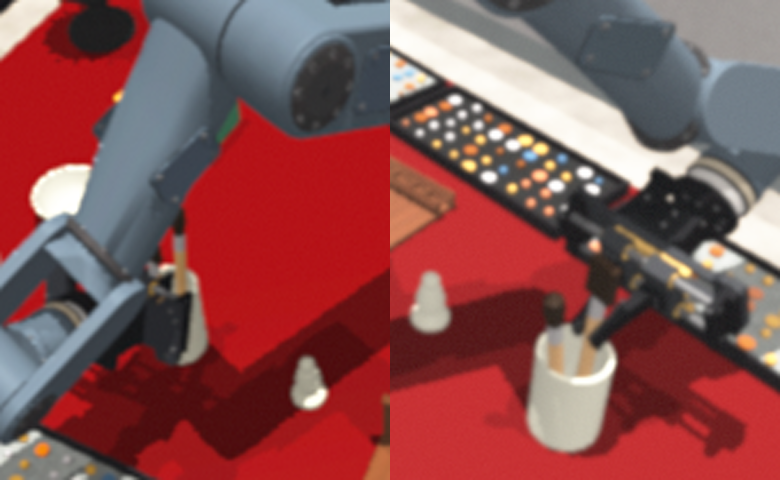

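Both brushes are in the cup with their tufts up and apart, and the cup is standing. I'm releasing and backing off.

Request:
play_rows(
  commands=[
    [[0, 0, 0], [0, 0, 0]],
    [[0, 0, 0], [0, 0, 0]],
    [[0, 0, 0], [0, 0, 0]],
    [[0, 0, 0], [0, 0, 0]],
  ],
  gripper=0.04,
)

```text
time_s: 16.15
position: [0.6095, -0.1895, 0.1358]
tcp_rot: [[0.0, -0.909, 0.418], [-1.0, -0.0, -0.0], [0.0, -0.418, -0.909]]
force: [0.2, -0.3, -0.6]
opening: 0.444
```

Request:
play_rows(
  commands=[
    [[0.018, 0, 0.0085], [0, 0, 0]],
    [[0.036, 0, 0.017], [0, 0, 0]],
    [[0.055, 0, 0.025], [0, 0, 0]],
    [[0.075, 0, 0.04], [0, 0, 0]],
    [[0.09, 0.02, 0.08], [0, -0.1, 0]],
    [[0.09, 0.06, 0.12], [0, -0.25, 0]],
    [[0.09, 0.1, 0.16], [0, -0.42, 0]],
    [[0.07, 0.14, 0.19], [0, -0.6, 0]],
    [[0.03, 0.18, 0.2], [0, -0.75, 0]],
    [[0.0, 0.2, 0.2], [0, -0.9, 0]],
  ],
)

```text
time_s: 17.4
position: [0.6083, 0.0128, 0.3382]
tcp_rot: [[0.002, -0.229, 0.973], [-1.0, -0.001, 0.002], [0.0, -0.973, -0.229]]
force: [-0.8, -0.6, 0.0]
opening: 0.461
```

Request:
play_rows(
  commands=[
    [[0, 0, 0], [0, 0, 0]],
    [[0, 0, 0], [0, 0, 0]],
    [[0, 0, 0], [0, 0, 0]],
    [[0, 0, 0], [0, 0, 0]],
  ],
)

```text
time_s: 17.9
position: [0.611, 0.0097, 0.3348]
tcp_rot: [[-0.001, -0.238, 0.971], [-1.0, -0.0, -0.001], [0.001, -0.971, -0.238]]
force: [0.4, -0.4, 0.4]
opening: 0.46
```

```bash
python3 log.py
python3 - <<'E'
from h import *
from rig import *
import pickle
d=pickle.load(open("d0.pkl","rb")); t=[]
np.set_printoptions(precision=4,suppress=True)
for n,(x0,y0,x1,y1) in dict(scene=(110,90,330,270),side=(180,120,400,300)).items():
    c=capture(n); t.append(cv2.resize(cv2.cvtColor(c["frame"],cv2.COLOR_RGB2BGR)[y0:y1,x0:x1],(400,327),interpolation=cv2.INTER_CUBIC))
    for nm,(cx,cy,r,zl,zh) in dict(fig=(.577,.008,.05,.05,.07),cup=(.582,-.189,.06,.03,.09),teapot=(.7,.42,.17,.03,.125)).items():
        o=[]
        for e in(d[n],c):
            W=cloud(e);H=hsv(e); k=(H[...,1]<90)&(H[...,2]>110)&(np.hypot(W[...,0]-cx,W[...,1]-cy)<r)&(W[...,2]>zl)&(W[...,2]<zh); o+=[W[k].mean(0),k.sum()]
        print(n,nm,*o)
cv2.imwrite("pics/end.png",np.hstack(t))
E
```

```text
17.9 [-8.5977 30.5988 68.2775 -2.0639 94.7441 81.5291] [0.611  0.0097 0.3348] [ 0.4173 -0.371   0.3967] 0.46023228039926245
[[-0.0008 -0.2381  0.9712]
 [-1.     -0.0003 -0.0009]
 [ 0.0005 -0.9712 -0.2381]]
scene fig [0.5793 0.0106 0.0621] 29 [0.5796 0.0101 0.0623] 29
scene cup [ 0.5872 -0.1849  0.0629] 388 [ 0.593  -0.1788  0.0629] 318
scene teapot [0.6437 0.4741 0.0782] 1425 [0.6437 0.4734 0.0779] 1434
side fig [0.5734 0.0044 0.0613] 53 [0.5732 0.0044 0.0607] 56
side cup [ 0.5774 -0.1926  0.063 ] 966 [ 0.5713 -0.1978  0.0626] 794
side teapot [0.6122 0.4503 0.0727] 968 [0.6121 0.4503 0.0723] 969
```

View pics/end.png

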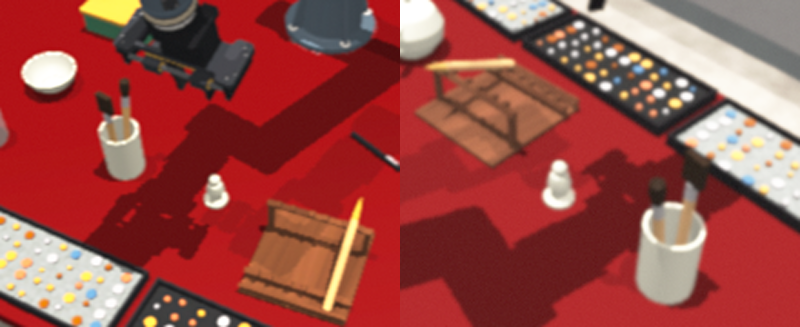

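Both brushes stand in the cup with bristles up. The pen is still in its slot, the figurine and teapot have not moved, and the arm is clear of everything. I'm handing in.

```bash
python3 -c "
from rig import *
print(hand_in())"
```

```text
the job is handed in; nothing more can be done
None
```

Both dusting brushes are now in the tall white cup, handles down and bristles up, and I handed the job in at about 18 s of the 58 s allowed. I gripped each brush between the rack bars, lifted it, turned it upright and lowered it into the cup. The round brush went on the robot side of the cup and the flat brush on the far side.

- **Final pictures (both cameras):** the cup is standing with both tufts up, the pen is in its slot, and the gripper is well clear.
- **Figurine and teapot:** their measured positions changed by less than 1 mm.
- **Cup:** its average surface point shifted by about 8 mm, but in opposite directions in the two views. I put that down to the brushes covering part of the wall. The rim fit after the first brush matched the start within 1 mm; I did not refit it after the second.
- **Slot error:** the brushes lay about 2–3 mm further towards +y than I first measured. That put about 5 N sideways on the first grasp, and I corrected for it on the second.
- **Forces:** none of the readings after each move was above about 6 N.

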